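Load the last sieve on the shaker and throw its isolator

TASK

Lower the loose small sieve onto the top of the sieve stack on the shaker, keeping hold of it until it is fully seated in the sieve below, level, and only then let it go. After that switch the shaker on: press the isolator handle under the clear hood into its sloping panel, turn it clockwise a quarter turn without forcing it past its lock, and let it spring back out locked in the on position. Do not shift or tip over the other things standing about on the bench.

Things in the scene. Friction and masses are not known exactly. Their poses are not given: they have to be found in the camera images.
- sieve: Loose steel sieve: open round cup, 64 mm outside diameter, 50 mm high, wall 3 mm, about 140 g. Its lowest 12 mm is a narrower chamfered skirt, 54 mm diameter, that drops into the 58 mm mouth of an identical sieve until the shoulder meets the rim. Origin: centre of the skirt's underside; z up. Held across its outside, near the rim; nested, 38 mm stands clear above the sieve below.
- shaker: Sieve shaker, fixed: white round base 124 mm in diameter and 60 mm high, carrying a stack of steel sieves 64 mm in diameter, open top rim at 186 mm. Origin: centre of the base's underside. The shaker and the loose sieve can be in either of two places.
- stack_seat (a point): On the stack's axis, 12 mm below its open rim: where the loose sieve's origin lies when it is fully seated. z up.
- console: Fixed grey console 170 x 170 mm, 126 mm high; its front panel slopes (normal 40 degrees from vertical, leaning to the console's -x, roughly to the robot). A clear hood plate 260 mm wide overhangs it: underside 246 mm up, front edge 30 mm beyond (+x of) the handle's grip point, so come in along the panel's normal. Origin: centre of the underside; x away from its front, z up.
- handle_grip (a point): Point on the turning axis inside the black grip bar, 62 mm out from the panel, 13 mm below the bar's outer face. z: out of the panel along the axis; y: along the bar. Moves with the handle. Bar 56 mm long, 12 mm thick, 39 to 75 mm out from the panel, on a 42 mm disc (39 to 45 mm out) over a fixed 76 mm collar (to 27 mm out). Off: bar level across the panel; on: bar up the slope.
- handle (a joint): Turn of the handle in rad: 0 off, 1.571 on, growing clockwise as seen facing the panel. A key inside lets it turn only about 0.1 rad from off or on unless it is pressed in; released half-way it stays pressed and unlocked. Friction about 0.06 N m.
- plunger (a joint): How far the handle is pressed into the panel, in m: 0 out (locked in a detent) to 0.010 at the stop. It turns free of the key from about 0.009, so press to the stop. The spring pushes back about 10 N at first and 16 N at the stop.
- dropper: Bystander: amber dropper bottle, 36 mm diameter, 85 mm high. Origin: centre of its underside.
- jar: Bystander: clear jar with black lid, 60 mm diameter, 85 mm high. Origin: centre of its underside.
- vial: Bystander: white vial, 28 mm diameter, 50 mm high. Origin: centre of its underside.
- dish: Bystander: shallow glass dish, 90 mm diameter, 18 mm high. Origin: centre of its underside.
- slidebox: Bystander: wooden slide box 90 x 50 x 30 mm. Origin: centre of its underside.
- pan: Bystander: wide shallow steel pan, 100 mm diameter, 30 mm high, not a sieve for this stack. Origin: centre of its underside.
- brush: Bystander: small brush, 150 mm, lying flat. Origin: centre of its underside.
Not all that is in view belongs to the job. Leave any blue or red look-alike of the sieve alone.

How it is judged:
On the way, in this order (a step that is already met when the one before it is completed fails the run):
1. the loose sieve sits fully home in the top of the stack while the fingers still hold it (horizontal distance between sieve and stack_seat below 0.005 m and z of sieve in the frame of stack_seat between -0.004 and 0.004 m and angle between sieve's own z axis and vertical below 0.08 rad and contact force between the fingers and sieve above 1 N), for 0.1 s.
2. the sieve has been let go and stays seated (horizontal distance between sieve and stack_seat below 0.005 m and z of sieve in the frame of stack_seat between -0.004 and 0.004 m and angle between sieve's own z axis and vertical below 0.08 rad and contact force between the fingers and sieve below 0.1 N), for 0.2 s.
3. the handle is turned on and sprung back out (value of joint handle above 1.42 rad and value of joint plunger below 0.002 m), for 0.2 s.
At the end, for the whole second after the job is handed in: The sieve sits at rest in the top of the stack (within 5 mm sideways, 4 mm of fully home in height, 0.08 rad of level), let go of; the isolator handle stands at on (over 1.42 rad) and is sprung out (pressed in less than 2 mm) (all of step 2 and all of step 3 and linear speed of sieve below 0.02 m/s); the robot touches nothing.
It fails at once if a bystander was shifted more than 30 mm (distance of any of dropper, jar, vial, dish, slidebox, pan, brush from where it was at the start of the episode above 0.03 m).
It fails at once if a standing bystander was tipped over (angle between any of dropper, jar, vial, dish, slidebox, pan's own z axis and vertical above 0.5 rad).
It fails at once if the handle was forced round against its lock without being pressed in (value of joint handle between 0.15 and 1.42 rad and value of joint plunger below 0.005 m).
It also fails if it takes over 59 s, if anything falls off the work surface, if the arm or the gripper's body presses on something with over 40 N, if the wrist force passes 120 N, or if a joint passes its speed limit or range.

ROBOT

A 7-joint arm with a two-finger parallel gripper is mounted at the origin on the work surface. World frame = base frame: x ahead of the robot, y to its left, z up, the work surface at z = 0. Lengths are in m, angles in rad, forces in N, time in s.
With the tool pointing down it reaches from about 0.4 to 0.85 m from the base axis. Payload 10.4 kg.
Tool frame: the origin (TCP) lies between the finger pads; the fingertips stand manip.tip_extent ahead of it and the grasp point (between the pads) lies 6 mm ahead of it (manip.tip_extent is the distance from the TCP to the fingertips, in m); z points along the fingers, y is the line along which they close (so a half turn about z gives the same grasp; the last joint's range is limited). The gripper opens to 85 mm and grips with 20 to 120 N. Pads are 22 mm wide; open, the fingers measure 114 mm over their backs; the gripper's body (76 mm by 85 mm) begins 54 mm behind the grasp point. The pads swing forward as they close: fully open they stand 13 mm farther back than shut.
Start: joints at [1.211, 0.332, -0.065, 1.46, 0.022, 1.35, -0.088], TCP at [0.207, -0.59, 0.256] pointing down, gripper open.
Joint ranges: [-2.6, 2.6], [-0.5, 2.12], [-1.47, 1.34], [0.16, 2.42], [-1.27, 4.41], [0.06, 2.06], [-2.6, 2.6]. Speed limits (rad/s): [2.22, 2.22, 2.79, 2.79, 3.14, 3.14, 3.14].

INTERFACE

Orientations are given as a unit quaternion [x, y, z, w].
In Python, from workcell import get_obs, optics, workorder, manip gives the robot as it stands.
- The arm moves only by the tool jog_arm, never from a script. Its argument "increments" is a list of rows, each a list of 7 numbers: the shift along the tool's x, y, z in m, then the turn, a rotation vector about the tool's x, y, z in rad, then the opening, from -1 (shut) to 1 (fully open). A call has 1 to 5 rows; each row is the pose to reach, as a shift and turn from the pose commanded when the call began, along the tool's axes at that moment; what a row does not reach only later rows make up. A row lasts 1/12 s, in which the tool goes at most 41.7 mm and 7.16 degrees, less where a joint would pass 70% of its speed; a pose out of reach is approached as far as the arm can. A call with a gripper value outside its range is refused whole. The fingers move at their own pace and stop on an object; "grip_force" is the grip in N (left out, the last holds). Time passes only in rows, so rows that repeat a pose let the fingers close. It gives the time, the measured TCP pose, the force, the opening and the grip force at its end, in the units of the state.
- get_obs(): the state, without advancing time (a new reading comes with each control period).
- optics.camera(name): name is "scene" or "top"; returns a dict with "color" (420x560x3 uint8, red, green, blue), "depth" (420x560 float32, m along the optical axis (not along the pixel's ray), 0 where there is no reading), "K" (3x3 intrinsics, pixels), "R" (3x3) and "t" (3): a world point X has camera coordinates R X + t. Camera axes: x right, y down, z forward; pixel columns grow to the right and rows downward; lengths in m; the calibration is good to about 2 mm. A picture is of the moment at which its call begins.
- workorder.hand_in(): hands the job in; it is judged then, once.
The state is a dict: "clock": time; "joint_pos": joint angles; "joint_velocities": joint speeds; "tau": joint torques, N m; "position": TCP position; "ee_rot": TCP orientation; "ft_force": force on the tool from outside, world axes, zero at the start; "torque": the same for the moment, N m; "grip_width": opening from 0.0 (shut) to 1.0 (fully open); "grasp_force": force on a finger pad.
Only numpy, scipy, OpenCV 4.12 (cv2) and the standard library are available. Lean on these libraries where they do the work, as an engineer would, in place of code of your own. Each camera call takes 0.05 s, during which the arm holds its last target. There are 200 camera calls.

## Working session

There is one attempt and no reset: what is moved stays moved. The work goes in short steps, Python scripts to look and compute and a tool call to move; the robot and the scene stay as the last step left them, time stands still between calls to the robot, and variables do not carry over. Pictures are saved under pics/ and viewed, at most 10 in all, crops included, and the job is handed in when it is done.

Besides the shell and the picture viewer there is one more tool, called after ">>>" as name([rows], argument=value, ...), one row to a line, values as JSON. jog_arm: Moves the arm, as the interface text tells. Its arguments: {"type":"object","properties":{"increments":{"type":"array"},"grip_force":{"type":"number"}},"required":["increments"]}

```bash
mkdir -p pics; ls; cat > h.py <<'E'
import numpy as np, cv2
from scipy.spatial.transform import Rotation as Ro
from workcell import get_obs, optics, workorder, manip
def cloud(c):
    d=c["depth"];K=c["K"];v,u=np.mgrid[:d.shape[0],:d.shape[1]]
    P=np.stack([(u-K[0,2])/K[0,0]*d,(v-K[1,2])/K[1,1]*d,d],-1)
    W=(P-c["t"])@c["R"]
    W[d==0]=np.nan
    return W
def save(c,n): cv2.imwrite("pics/"+n,c["color"][:,:,::-1])
E
python3 - <<'E'
from h import *
o=get_obs();print({k:np.round(v,3) for k,v in o.items()},manip.tip_extent)
for n in("scene","top"):
    c=optics.camera(n);save(c,n+"1.png");np.savez(n+".npz",**c);print(n,c["K"],c["R"],c["t"])
E
```

```text
pics
{'clock': np.float64(0.0), 'joint_pos': array([ 1.211,  0.333, -0.065,  1.461,  0.022,  1.35 , -0.088]), 'joint_velocities': array([-0.   ,  0.   ,  0.001, -0.   , -0.   ,  0.001, -0.   ]), 'tau': array([-0.0000e+00, -6.2544e+01,  4.9000e-02, -3.9160e+01,  1.6000e-02,
        1.0000e-02, -0.0000e+00]), 'position': array([ 0.206, -0.59 ,  0.256]), 'ee_rot': array([ 0.986,  0.168, -0.   , -0.001]), 'ft_force': array([0.993, 0.507, 0.108]), 'torque': array([-0.052,  0.021,  0.026]), 'grasp_force': np.float64(0.0), 'grip_width': np.float64(0.996)} 0.025
scene [[498.37971854   0.         270.74673437]
 [  0.         498.37971854 205.80928236]
 [  0.           0.           1.        ]] [[-0.70713549  0.70703159 -0.00810693]
 [ 0.39706059  0.38757979 -0.83194038]
 [-0.58506605 -0.59151351 -0.5548058 ]] [ 0.34120741 -0.17303331  1.62108498]
top [[410.29681952   0.         280.08363904]
 [  0.         410.29681952 211.08488417]
 [  0.           0.           1.        ]] [[ 0.0200875  -0.99962732 -0.01848558]
 [-0.98610779 -0.01675978 -0.16525899]
 [ 0.16488758  0.02154842 -0.98607695]] [0.07141264 0.58431876 1.12590217]
```

View pics/scene1.png

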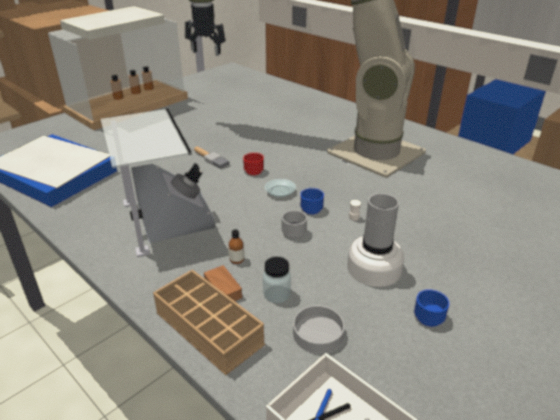

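View pics/top1.png

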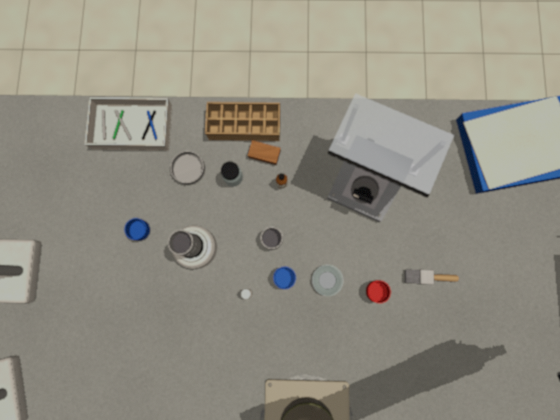

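Scene picture: the loose grey sieve is at (293,225), which is (270,239) in top. It could be mistaken for the blue cups (312,200) and (431,307), the red cup (253,163), the wide pan (318,328), or the stack's own top sieve (381,210). I choose the small grey one at (293,225). The shaker is at (377,250) in scene and (190,247) in top; the handle is at (186,182) and (365,190).

```bash
python3 - <<'E'
from h import *
from scipy.optimize import least_squares
def circ(p):
    r=least_squares(lambda q:np.hypot(p[:,0]-q[0],p[:,1]-q[1])-q[2],[*p.mean(0)[:2],.03],loss='soft_l1',f_scale=.002);return r.x
C={n:np.load(n+".npz") for n in("scene","top")}
W={n:cloud(C[n]) for n in C}
for n,(u,v) in (("scene",(293,225)),("top",(270,239))):
    w=W[n][v-22:v+22,u-22:u+22].reshape(-1,3);w=w[np.isfinite(w[:,0])]
    zz=np.percentile(w[:,2],[0,50,97,99.5]); r=w[(w[:,2]>.043)&(w[:,2]<.06)]
    print("sieve",n,zz,len(r),circ(r))
for n,(u,v) in (("scene",(381,205)),("top",(181,243))):
    w=W[n][v-25:v+25,u-25:u+25].reshape(-1,3);w=w[np.isfinite(w[:,0])]
    zz=np.percentile(w[:,2],[0,50,97,99.5]); r=w[(w[:,2]>.178)&(w[:,2]<.195)]
    print("stack",n,zz,len(r),circ(r))
    w=W[n][v-45:v+90,max(u-50,0):u+50].reshape(-1,3);b=w[(w[:,2]>.05)&(w[:,2]<.064)];print("base",len(b),circ(b))
# console region
for n,(a,b,c,d) in (("scene",(100,160,250,225)),("top",(300,130,430,225))):
    w=W[n][b:d,a:c].reshape(-1,3);w=w[np.isfinite(w[:,0])]
    print(n,np.histogram(w[:,2],bins=np.arange(-.01,.3,.02)))
im=cv2.resize(C["scene"]["color"][150:250,120:330,::-1],None,fx=3.8,fy=3.8,interpolation=cv2.INTER_CUBIC);cv2.imwrite("pics/crop1.png",im)
im=cv2.resize(C["top"]["color"][90:230,280:460,::-1],None,fx=4,fy=4,interpolation=cv2.INTER_CUBIC);cv2.imwrite("pics/crop2.png",im)
E
```

```text
sieve scene [-0.00318831  0.00263138  0.04973695  0.05216812] 184 [0.50799168 0.10633954 0.03029642]
sieve top [-0.00847788 -0.00073359  0.04603417  0.05103451] 73 [0.50604133 0.10458    0.03017797]
stack scene [-0.00282882  0.00408097  0.18580947  0.18808017] 271 [0.47893975 0.33002768 0.03020227]
base 714 [0.47682555 0.32840563 0.05483723]
stack top [-0.00956952  0.05020822  0.18283045  0.18644345] 121 [0.47702903 0.32761292 0.03031477]
base 484 [0.47786067 0.32910793 0.05154421]
scene (array([4746,  354,  549,  597,  596,  750, 1568,  148,   42,   47,   47,
         47,   90,  126,    0]), array([-0.01,  0.01,  0.03,  0.05,  0.07,  0.09,  0.11,  0.13,  0.15,
        0.17,  0.19,  0.21,  0.23,  0.25,  0.27,  0.29]))
top (array([5203,  129,  511,  373,  385,  655,  287,  109,    0,    0,    0,
          0, 2844, 1806,    0]), array([-0.01,  0.01,  0.03,  0.05,  0.07,  0.09,  0.11,  0.13,  0.15,
        0.17,  0.19,  0.21,  0.23,  0.25,  0.27,  0.29]))
```

View pics/crop1.png

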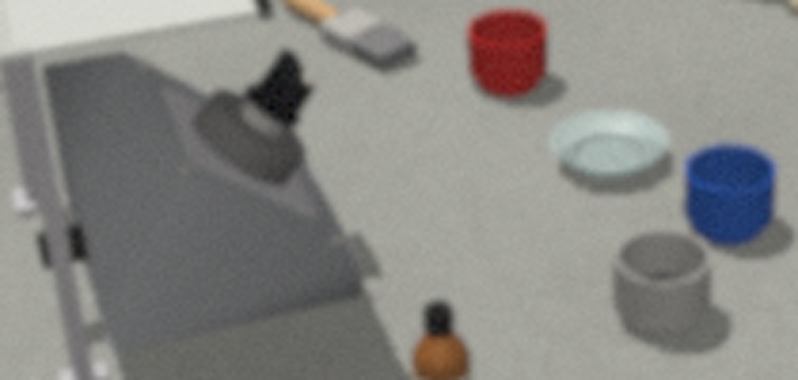

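View pics/crop2.png

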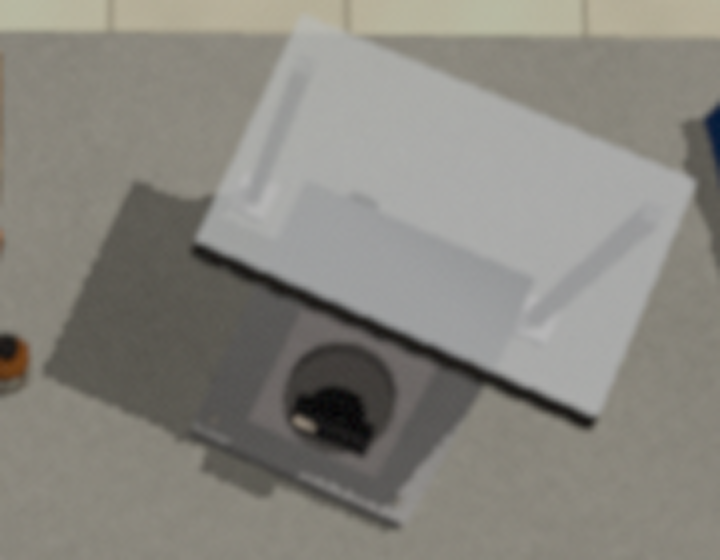

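The crops confirm the plain grey cup (crop1 660,290) as the sieve. They also show the handle: a black bar on a grey collar at crop2 (340,420), with the hood's black front edge running from (195,250) to (595,425). Next I measure the console.

```bash
python3 - <<'E'
from h import *
C={n:np.load(n+".npz") for n in("scene","top")}
W={n:cloud(C[n]) for n in C}
for n,(a,b,c,d) in (("scene",(100,160,225,225)),("top",(300,150,430,225))):
    w=W[n][b:d,a:c].reshape(-1,3);col=C[n]["color"][b:d,a:c].reshape(-1,3).astype(int)
    k=np.isfinite(w[:,0]);w=w[k];col=col[k]
    m=(w[:,2]>.035)&(w[:,2]<.115);p=w[m]
    # RANSAC plane w/ normal ~40deg
    rng=np.random.default_rng(0);best=0
    for i in range(3000):
        q=p[rng.choice(len(p),3,False)];nn=np.cross(q[1]-q[0],q[2]-q[0])
        L=np.linalg.norm(nn)
        if L<1e-6: continue
        nn/=L;nn*=np.sign(nn[2])
        if abs(nn[2]-.766)>.07: continue
        s=(abs((p-q[0])@nn)<.003).sum()
        if s>best:best=s;B=(nn,q[0])
    i=abs((p-B[1])@B[0])<.004;q=p[i];c0=q.mean(0);nn=np.linalg.svd(q-c0,full_matrices=False)[2][2];nn*=np.sign(nn[2])
    print(n,"plane",best,nn,"tilt",np.degrees(np.arccos(nn[2])),"yaw",np.degrees(np.arctan2(-nn[1],-nn[0])),c0)
    h=(w-c0)@nn
    blk=(col.max(1)<55)&(h>.03)&(h<.09)&(w[:,2]<.2)
    print("black",blk.sum(),w[blk].mean(0),"h pct",np.percentile(h[blk],[5,25,50,75,95,99]))
    # coordinates in panel: level axis l, up-slope axis s
    l=np.cross([0,0,1],nn);l/=np.linalg.norm(l);s=np.cross(nn,l)
    P=np.c_[(w-c0)@l,(w-c0)@s,h]
    print("l,s range of bar",np.percentile(P[blk],[2,50,98],axis=0).round(4).tolist())
    t=blk&(h>.070)&(h<.08);print("top face",t.sum(),w[t].mean(0) if t.any() else 0,np.percentile(P[t],[3,50,97],axis=0).round(4).tolist())
    cl=(h>.02)&(h<.032)&(col.max(1)>=40); print("collar",cl.sum(),np.percentile(P[cl],[2,50,98],axis=0).round(4).tolist())
    print("c0",c0,"l",l,"s",s)
# hood edge from top
w=W["top"][80:200,325:460].reshape(-1,3);hd=w[(w[:,2]>.235)&(w[:,2]<.27)]
r=cv2.minAreaRect((hd[:,:2]*1000).astype(np.float32));print("hood",r,cv2.boxPoints(r),np.median(hd[:,2]))
E
```

```text
scene plane 639 [-0.58618522  0.2699021   0.76389773] tilt 40.19097101608724 yaw -24.723151281407276 [ 0.6640459  -0.12791601  0.08182231]
black 145 [ 0.62560773 -0.1318785   0.12688146] h pct [0.04335251 0.04699182 0.05549791 0.06424662 0.07112632 0.07351691]
l,s range of bar [[0.0019, -0.0048, 0.042], [0.0183, 0.0037, 0.0555], [0.0451, 0.0145, 0.0731]]
top face 13 [ 0.61452857 -0.1301833   0.13859237] [[0.0026, 0.0, 0.0701], [0.0264, 0.0036, 0.0712], [0.0384, 0.005, 0.0744]]
collar 458 [[-0.0986, -0.1619, 0.0203], [0.0282, -0.0093, 0.0257], [0.2845, 0.228, 0.0313]]
c0 [ 0.6640459  -0.12791601  0.08182231] l [-0.41823414 -0.90833926  0.        ] s [ 0.6938783  -0.31948811  0.64533732]
top plane 1206 [-0.59418082  0.26429388  0.7596696 ] tilt 40.564920897001436 yaw -23.979679318382026 [ 0.64317312 -0.15386687  0.07219342]
black 212 [ 0.62018387 -0.14420998  0.12566488] h pct [0.04096042 0.04451569 0.05514361 0.06990889 0.07479659 0.07604484]
l,s range of bar [[-0.0265, 0.0049, 0.0395], [0.0009, 0.0153, 0.0551], [0.0236, 0.0286, 0.0757]]
top face 52 [ 0.60627148 -0.14035225  0.13467803] [[-0.0164, 0.0047, 0.0702], [0.0028, 0.0106, 0.0726], [0.0218, 0.0161, 0.0765]]
collar 474 [[-0.1355, -0.1503, 0.0204], [-0.0207, 0.0098, 0.0255], [0.034, 0.0452, 0.0308]]
c0 [ 0.64317312 -0.15386687  0.07219342] l [-0.40641262 -0.91368965  0.        ] s [ 0.69410225 -0.30873931  0.65030923]
hood ((718.2368774414062, -187.21047973632812), (260.6056823730469, 172.7578887939453), 66.2497329711914) [[ 586.6938  -271.68872]
 [ 744.82074 -341.26712]
 [ 849.77997 -102.73224]
 [ 691.653    -33.15384]] 0.24941756351112845
```

```bash
cat >> h.py <<'E'
def to(p,q=None):
    "increment (tool axes) from the present pose to p,q"
    o=get_obs();R0=Ro.from_quat(o["ee_rot"]);p0=np.array(o["position"])
    d=R0.inv().apply(np.array(p)-p0)
    r=(R0.inv()*(Ro.from_quat(q) if q is not None else R0)).as_rotvec()
    print("from",p0.round(4),R0.as_matrix().round(3).tolist(),"shift",d.round(4),"turn",r.round(4))
E
python3 - <<'E'
from h import *
R=Ro.from_quat(get_obs()["ee_rot"]);print(R.as_matrix().round(4))
to([.507,.1055,.256]);to([.507,.1055,.12])
C=np.load("top.npz");W=cloud(C);w=W[150:225,300:430].reshape(-1,3)
from scipy.optimize import least_squares
for n,(a,b,c,d) in (("scene",(100,160,225,225)),("top",(300,150,430,225))):
    w=cloud(np.load(n+".npz"))[b:d,a:c].reshape(-1,3);w=w[np.isfinite(w[:,0])]
    y=np.radians(-23.85);t=np.radians(40);nn=np.array([-np.sin(t)*np.cos(y),-np.sin(t)*np.sin(y),np.cos(t)])
    l=np.cross([0,0,1],nn);l/=np.linalg.norm(l);s=np.cross(nn,l)
    c0={"scene":[ 0.6640459,-0.12791601,0.08182231],"top":[0.64317312,-0.15386687,0.07219342]}[n]
    h=(w-c0)@nn; P=np.c_[w@l,w@s,w@nn]
    m=(h>.006)&(h<.030)&(w[:,2]<.16)&(w[:,2]>.04);
    g=P[m];cen=np.median(g,0);g=g[np.hypot(*(g-cen)[:,:2].T)<.05]
    (cx,cy),r=cv2.minEnclosingCircle((g[:,:2]*1000).astype(np.float32))
    f=(abs(h-.027)<.003)&(np.hypot(P[:,0]-cen[0],P[:,1]-cen[1])<.055);gf=P[f]
    print(n,"panel offs",np.dot(c0,nn),"collar pts",len(g),"enc",cx,cy,r,"face l,s rng",np.percentile(gf,[1,99],axis=0)[:,:2].round(4).tolist(),len(gf))
E
```

```text
[[ 9.438e-01  3.305e-01 -5.000e-04]
 [ 3.305e-01 -9.438e-01  1.200e-03]
 [-1.000e-04 -1.300e-03 -1.000e+00]]
from [ 0.2064 -0.5896  0.2556] [[0.944, 0.331, -0.0], [0.331, -0.944, 0.001], [-0.0, -0.001, -1.0]] shift [ 5.134e-01 -5.567e-01  3.000e-04] turn [0. 0. 0.]
from [ 0.2064 -0.5896  0.2556] [[0.944, 0.331, -0.0], [0.331, -0.944, 0.001], [-0.0, -0.001, -1.0]] shift [ 0.5134 -0.5565  0.1363] turn [0. 0. 0.]
scene panel offs -0.36095810348319174 collar pts 352 enc -127.3448486328125 558.6989135742188 37.357295989990234 face l,s rng [[-0.1599, 0.5225], [-0.0915, 0.5917]] 161
top panel offs -0.3628080039649272 collar pts 361 enc -122.51854705810547 566.067626953125 45.933170318603516 face l,s rng [[-0.1559, 0.5191], [-0.0838, 0.5908]] 261
```

>>> jog_arm([
  [0,0,0,0,0,0,1],
])

```text
clock: 0.18
position: [0.2065, -0.5897, 0.2558]
ee_rot: [0.986, 0.168, -0.0, -0.0]
ft_force: [1.1, 0.6, -0.1]
grip_width: 1.002
grasp_force: 0.0
```

>>> jog_arm([
  [0.13,-0.14,0,0,0,0,1],
  [0.13,-0.14,0,0,0,0,1],
  [0.13,-0.14,0,0,0,0,1],
  [0.13,-0.14,0,0,0,0,1],
  [0.13,-0.14,0,0,0,0,1],
])

```text
clock: 0.6
position: [0.285, -0.4108, 0.2563]
ee_rot: [0.986, 0.169, 0.0, -0.0]
ft_force: [0.3, -0.8, 0.5]
grip_width: 0.998
grasp_force: 0.0
```

>>> jog_arm([
  [0.13,-0.14,0,0,0,0,1],
  [0.13,-0.14,0,0,0,0,1],
  [0.13,-0.14,0,0,0,0,1],
  [0.13,-0.14,0,0,0,0,1],
  [0.13,-0.14,0,0,0,0,1],
])

```text
clock: 1.02
position: [0.3608, -0.2356, 0.2565]
ee_rot: [0.986, 0.169, 0.0, 0.0]
ft_force: [-0.0, 0.3, 1.0]
grip_width: 1.0
grasp_force: 0.0
```

>>> jog_arm([
  [0.13,-0.14,0,0,0,0,1],
  [0.13,-0.14,0,0,0,0,1],
  [0.13,-0.14,0,0,0,0,1],
  [0.13,-0.14,0,0,0,0,1],
  [0.13,-0.14,0,0,0,0,1],
])

```text
clock: 1.43
position: [0.4368, -0.0602, 0.2566]
ee_rot: [0.986, 0.17, 0.001, -0.0]
ft_force: [0.1, -0.6, 0.6]
grip_width: 1.004
grasp_force: 0.0
```

>>> jog_arm([
  [0.12,-0.13,0.1,0,0,0,1],
  [0.12,-0.13,0.1,0,0,0,1],
  [0.12,-0.13,0.1,0,0,0,1],
  [0.12,-0.13,0.1,0,0,0,1],
  [0.12,-0.13,0.1,0,0,0,1],
])

```text
clock: 1.85
position: [0.5064, 0.0999, 0.1551]
ee_rot: [0.986, 0.168, 0.0, -0.0]
ft_force: [0.3, -0.7, 0.9]
grip_width: 0.997
grasp_force: 0.0
```

```bash
python3 - <<'E'
from h import *
to([.507,.1055,.12]);to([.507,.1055,.045])
E
```

```text
from [0.5064 0.0999 0.1551] [[0.944, 0.331, 0.0], [0.331, -0.944, 0.0], [0.0, -0.0, -1.0]] shift [ 0.0024 -0.005   0.0351] turn [0. 0. 0.]
from [0.5064 0.0999 0.1551] [[0.944, 0.331, 0.0], [0.331, -0.944, 0.0], [0.0, -0.0, -1.0]] shift [ 0.0024 -0.005   0.1101] turn [0. 0. 0.]
```

>>> jog_arm([
  [0.002,-0.005,0.03,0,0,0,1],
  [0.002,-0.005,0.05,0,0,0,1],
  [0.002,-0.005,0.08,0,0,0,1],
  [0.002,-0.005,0.11,0,0,0,1],
  [0.002,-0.005,0.11,0,0,0,1],
])

```text
clock: 2.27
position: [0.503, 0.1023, 0.0414]
ee_rot: [0.986, 0.168, -0.004, -0.0]
ft_force: [-1.4, -0.1, -1.5]
grip_width: 1.001
grasp_force: 0.0
```

```bash
python3 - <<'E'
from h import *
to([.507,.1055,.045])
a=optics.camera("scene");b=optics.camera("top");
x=cv2.resize(a["color"][150:280,200:380],(720,520));save({"color":x},"g1.png")
E
```

```text
from [0.503  0.1023 0.0414] [[0.944, 0.331, -0.008], [0.331, -0.944, -0.001], [-0.008, -0.002, -1.0]] shift [ 0.0048 -0.0017 -0.0037] turn [0. 0. 0.]
```

View pics/g1.png

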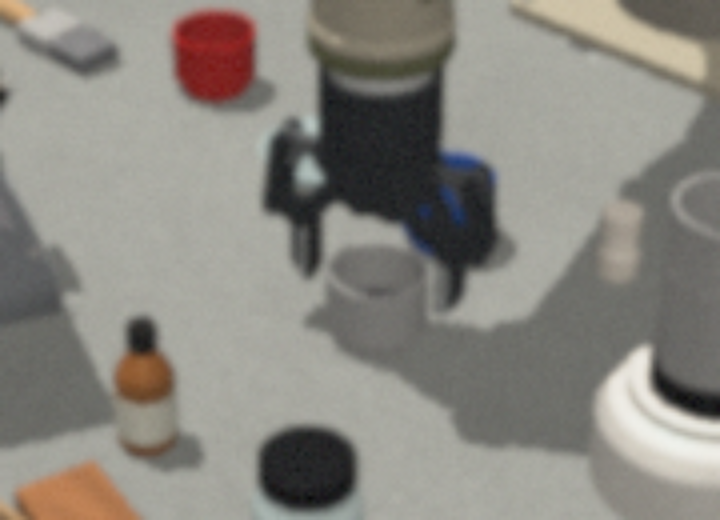

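The picture shows the fingers on either side of the grey sieve, with the tips at (305,275) and (450,308) and the rim centred at (378,270). I settle the arm, then close.

>>> jog_arm([
  [0.002,-0.001,0,0,0,0,1],
  [0.002,-0.001,0,0,0,0,1],
  [0.002,-0.001,0,0,0,0,1],
])

```text
clock: 2.62
position: [0.5091, 0.1049, 0.048]
ee_rot: [0.986, 0.168, 0.001, 0.0]
ft_force: [0.5, 0.3, -0.3]
grip_width: 1.003
grasp_force: 0.0
```

```bash
python3 - <<'E'
from h import *
to([.507,.1055,.045])
E
```

```text
from [0.5091 0.1049 0.048 ] [[0.944, 0.33, 0.003], [0.33, -0.944, 0.0], [0.003, 0.001, -1.0]] shift [-0.0018 -0.0012  0.003 ] turn [0. 0. 0.]
```

>>> jog_arm([
  [-0.001,-0.001,0.002,0,0,0,1],
  [-0.001,-0.001,0.002,0,0,0,0],
  [-0.001,-0.001,0.002,0,0,0,-1],
  [-0.001,-0.001,0.002,0,0,0,-1],
  [-0.001,-0.001,0.002,0,0,0,-1],
], grip_force=35)

```text
clock: 3.03
position: [0.5067, 0.1053, 0.045]
ee_rot: [0.986, 0.168, 0.0, 0.0]
ft_force: [-3.1, -0.8, 8.2]
grip_width: 0.738
grasp_force: 37.1
```

>>> jog_arm([
  [0,0,0,0,0,0,-1],
  [0,0,0,0,0,0,-1],
  [0,0,0,0,0,0,-1],
  [0,0,0,0,0,0,-1],
])

```text
clock: 3.37
position: [0.5067, 0.1053, 0.0449]
ee_rot: [0.986, 0.168, 0.0, 0.0]
ft_force: [-3.6, -0.8, 8.7]
grip_width: 0.74
grasp_force: 37.1
```

```bash
cat >> h.py <<'E'
from scipy.optimize import least_squares
def circ(p):
    return least_squares(lambda q:np.hypot(p[:,0]-q[0],p[:,1]-q[1])-q[2],[*np.median(p,0)[:2],.03],loss='soft_l1',f_scale=.002).x
def grey(n,x,y,z,dz=.006,rad=.045):
    "ring of rim points near x,y at height z"
    c=optics.camera(n);w=cloud(c).reshape(-1,3);col=c["color"].reshape(-1,3).astype(int)
    m=(abs(w[:,2]-z)<dz)&(np.hypot(w[:,0]-x,w[:,1]-y)<rad)&(col.min(1)>75)
    p=w[m];print(n,len(p),circ(p).round(4),np.percentile(p[:,2],[5,50,95]).round(4))
E
python3 - <<'E'
from h import *
to([.507,.1055,.045]);print(get_obs()["grip_width"])
E
```

```text
from [0.5067 0.1053 0.0449] [[0.944, 0.331, 0.0], [0.331, -0.944, -0.001], [-0.0, 0.001, -1.0]] shift [ 0.0003 -0.0001 -0.0001] turn [0. 0. 0.]
0.7400196558296306
```

>>> jog_arm([
  [0,0,-0.02,0,0,0,-1],
  [0,0,-0.06,0,0,0,-1],
  [0,0,-0.1,0,0,0,-1],
  [0,0,-0.14,0,0,0,-1],
  [0,0,-0.17,0,0,0,-1],
])

```text
clock: 3.78
position: [0.5068, 0.1058, 0.2175]
ee_rot: [0.986, 0.168, 0.001, 0.0]
ft_force: [2.3, -0.1, -0.9]
grip_width: 0.743
grasp_force: 39.2
```

>>> jog_arm([
  [0,0,-0.03,0,0,0,-1],
  [0,0,-0.05,0,0,0,-1],
  [0,0,-0.05,0,0,0,-1],
  [0,0,-0.05,0,0,0,-1],
])

```text
clock: 4.12
position: [0.5069, 0.1054, 0.265]
ee_rot: [0.986, 0.168, 0.001, 0.0]
ft_force: [-0.5, -1.0, -1.5]
grip_width: 0.737
grasp_force: 39.2
```

```bash
python3 - <<'E'
from h import *
to([.4777,.3286,.265]);print(get_obs()["grip_width"],get_obs()["grasp_force"])
for n in("scene","top"): grey(n,.507,.1055,.27,.012)
for n in("scene","top"): grey(n,.478,.3286,.186)
E
```

```text
from [0.5069 0.1054 0.265 ] [[0.944, 0.33, 0.002], [0.33, -0.944, -0.0], [0.002, 0.001, -1.0]] shift [ 4.610e-02 -2.203e-01 -1.000e-04] turn [0. 0. 0.]
0.7365572198832752 39.229984637349844
scene 381 [0.5087 0.1063 0.0312] [0.2588 0.2664 0.2762]
  return _methods._mean(a, axis=axis, dtype=dtype,
  ret = um.true_divide(
Traceback (most recent call last):
  File "h.py", line 24, in grey
    p=w[m];print(n,len(p),circ(p).round(4),np.percentile(p[:,2],[5,50,95]).round(4))
                          ~~~~^^^
  File "h.py", line 19, in circ
    return least_squares(lambda q:np.hypot(p[:,0]-q[0],p[:,1]-q[1])-q[2],[*np.median(p,0)[:2],.03],loss='soft_l1',f_scale=.002).x
           ~~~~~~~~~~~~~^^^^^^^^^^^^^^^^^^^^^^^^^^^^^^^^^^^^^^^^^^^^^^^^^^^^^^^^^^^^^^^^^^^^^^^^^^^^^^^^^^^^^^^^^^^^^^^^^^^^^^^
ValueError: Initial guess is outside of provided bounds
```

>>> jog_arm([
  [0.006,-0.03,0,0,0,0,-1],
  [0.013,-0.06,0,0,0,0,-1],
  [0.02,-0.095,0,0,0,0,-1],
  [0.027,-0.13,0,0,0,0,-1],
  [0.034,-0.16,0,0,0,0,-1],
])

```text
clock: 4.63
position: [0.4845, 0.2695, 0.2628]
ee_rot: [0.986, 0.168, -0.001, 0.0]
ft_force: [0.3, 0.5, -0.9]
grip_width: 0.74
grasp_force: 39.2
```

>>> jog_arm([
  [0.006,-0.03,0,0,0,0,-1],
  [0.012,-0.055,0,0,0,0,-1],
  [0.012,-0.06,0,0,0,0,-1],
  [0.012,-0.06,0,0,0,0,-1],
  [0.012,-0.06,0,0,0,0,-1],
])

```text
clock: 5.05
position: [0.4772, 0.3276, 0.263]
ee_rot: [0.986, 0.168, -0.001, 0.0]
ft_force: [0.6, -0.4, -1.8]
grip_width: 0.743
grasp_force: 39.3
```

```bash
python3 - <<'E'
from h import *
to([.4777,.3286,.265]);print(get_obs()["grip_width"],get_obs()["grasp_force"])
grey("scene",.478,.3286,.268,.01)
grey("scene",.478,.3286,.186)
c=optics.camera("scene");save({"color":cv2.resize(c["color"][130:300,300:460],(640,600*17*4//64//4*4 if 0 else 600))},"p1.png")
E
```

```text
from [0.4772 0.3276 0.263 ] [[0.944, 0.331, -0.002], [0.331, -0.944, -0.001], [-0.002, 0.001, -1.0]] shift [ 0.0008 -0.0008 -0.002 ] turn [0. 0. 0.]
0.7426967525851876 39.25603576004505
scene 406 [0.4791 0.3285 0.0309] [0.2588 0.2649 0.2725]
scene 225 [0.4791 0.3302 0.0302] [0.1807 0.1843 0.1882]
```

View pics/p1.png

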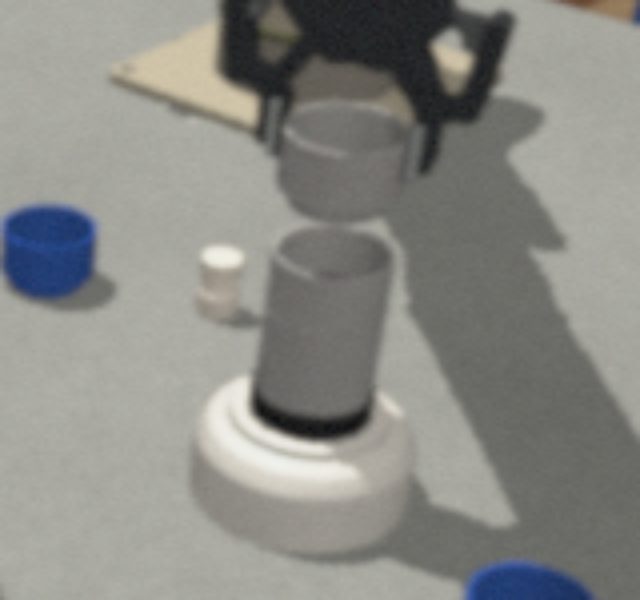

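The picture shows the sieve held level at (345,160), directly above the stack mouth at (330,255). I shift by the small measured error and lower it.

>>> jog_arm([
  [0.001,-0.001,0.008,0,0,0,-1],
  [0.001,-0.001,0.016,0,0,0,-1],
  [0.001,-0.001,0.024,0,0,0,-1],
  [0.001,-0.001,0.028,0,0,0,-1],
  [0.001,-0.001,0.028,0,0,0,-1],
])

```text
clock: 5.62
position: [0.4776, 0.3288, 0.2347]
ee_rot: [0.986, 0.168, -0.001, 0.0]
ft_force: [-0.8, 0.2, -0.2]
grip_width: 0.742
grasp_force: 39.3
```

>>> jog_arm([
  [0,0,0.003,0,0,0,-1],
  [0,0,0.006,0,0,0,-1],
  [0,0,0.009,0,0,0,-1],
  [0,0,0.012,0,0,0,-1],
  [0,0,0.014,0,0,0,-1],
])

```text
clock: 6.03
position: [0.478, 0.3294, 0.2219]
ee_rot: [0.986, 0.168, -0.0, 0.0]
ft_force: [-1.0, -0.0, -1.3]
grip_width: 0.739
grasp_force: 39.3
```

```bash
python3 - <<'E'
from h import *
to([.478,.3286,.219]);print(get_obs()["ft_force"],get_obs()["torque"])
grey("scene",.478,.3286,.226,.01)
E
```

```text
from [0.478  0.3294 0.2219] [[0.944, 0.33, -0.0], [0.33, -0.944, -0.0], [-0.0, 0.0, -1.0]] shift [-0.0002  0.0008  0.0029] turn [0. 0. 0.]
[-0.98724071 -0.0413737  -1.2833217 ] [0.03370284 0.02878292 0.01204277]
scene 417 [0.4799 0.3301 0.0309] [0.2167 0.2236 0.2295]
```

In the mouth with no contact force. I lower it gently to the shoulder.

>>> jog_arm([
  [0,0,0.001,0,0,0,-1],
  [0,0,0.002,0,0,0,-1],
  [0,0,0.003,0,0,0,-1],
  [0,0,0.003,0,0,0,-1],
])

```text
clock: 6.42
position: [0.478, 0.3294, 0.2192]
ee_rot: [0.986, 0.168, -0.0, 0.0]
ft_force: [0.3, -0.4, -1.0]
grip_width: 0.739
grasp_force: 39.3
```

>>> jog_arm([
  [0,0,0.001,0,0,0,-1],
  [0,0,0.001,0,0,0,-1],
  [0,0,0.001,0,0,0,-1],
])

```text
clock: 6.67
position: [0.478, 0.3295, 0.219]
ee_rot: [0.986, 0.168, 0.0, 0.0]
ft_force: [-2.4, -2.0, 5.3]
grip_width: 0.739
grasp_force: 39.8
```

>>> jog_arm([
  [0,0,0.001,0,0,0,-1],
  [0,0,0.001,0,0,0,-1],
  [0,0,0.001,0,0,0,-1],
])

```text
clock: 6.92
position: [0.478, 0.3295, 0.219]
ee_rot: [0.986, 0.168, 0.001, 0.0]
ft_force: [-5.0, -4.8, 13.6]
grip_width: 0.742
grasp_force: 40.5
```

```bash
python3 - <<'E'
from h import *
o=get_obs();print(o["position"],o["ft_force"],o["torque"])
grey("scene",.478,.3286,.224,.01)
E
```

```text
[0.47803673 0.32951417 0.21895328] [-4.99542405 -4.81199804 13.59764873] [-1.09390576  1.11693813  0.04930997]
scene 402 [0.4804 0.33   0.0308] [0.2148 0.2214 0.228 ]
```

It stopped hard at the expected height. I ease off and release.

>>> jog_arm([
  [0,0,-0.001,0,0,0,-1],
  [0,0,-0.001,0,0,0,-1],
  [0,0,-0.001,0,0,0,1],
  [0,0,-0.001,0,0,0,1],
  [0,0,-0.001,0,0,0,1],
])

```text
clock: 7.38
position: [0.478, 0.3294, 0.2181]
ee_rot: [0.986, 0.168, -0.0, 0.0]
ft_force: [0.6, 0.6, -0.4]
grip_width: 1.004
grasp_force: 0.0
```

>>> jog_arm([
  [0,0,0,0,0,0,1],
  [0,0,0,0,0,0,1],
  [0,0,0,0,0,0,1],
  [0,0,0,0,0,0,1],
  [0,0,0,0,0,0,1],
])

```text
clock: 7.8
position: [0.478, 0.3294, 0.2183]
ee_rot: [0.986, 0.168, -0.0, 0.0]
ft_force: [-0.7, -0.1, 0.3]
grip_width: 1.001
grasp_force: 0.0
```

>>> jog_arm([
  [0,0,-0.02,0,0,0,1],
  [0,0,-0.05,0,0,0,1],
  [0,0,-0.09,0,0,0,1],
  [0,0,-0.12,0,0,0,1],
  [0,0,-0.12,0,0,0,1],
])

```text
clock: 8.22
position: [0.4789, 0.3311, 0.3448]
ee_rot: [0.986, 0.168, 0.004, -0.002]
ft_force: [0.2, 0.6, 0.3]
grip_width: 0.996
grasp_force: 0.0
```

```bash
python3 - <<'E'
from h import *
grey("scene",.478,.3286,.224,.007)
# console geometry refit
nn_y=np.radians(-23.85);t=np.radians(40)
n=np.array([-np.sin(t)*np.cos(nn_y),-np.sin(t)*np.sin(nn_y),np.cos(t)]);l=np.cross([0,0,1],n);l/=np.linalg.norm(l);s=np.cross(n,l)
G=l*-.121+s*.556+n*(-.362+.062)
print("n",n,"l",l,"s",s,"grip",G)
o=get_obs();R0=Ro.from_quat(o["ee_rot"])
for sg in(1,-1):
    z=-n;y=sg*s;x=np.cross(y,z);R=Ro.from_matrix(np.c_[x,y,z]);print(sg,"turn",(R0.inv()*R).as_rotvec(),"x",x)
print(o["joint_pos"].round(3))
E
```

```text
scene 255 [0.48   0.3303 0.0304] [0.2178 0.222  0.2259]
n [-0.58789815  0.25990705  0.76604444] l [-0.4043436  -0.91460716  0.        ] s [ 0.70062973 -0.30974516  0.64278761] grip [ 0.61484515 -0.13952296  0.12757658]
1 turn [-0.65720602  0.27982024 -0.78526171] x [ 4.04343596e-01  9.14607160e-01 -2.77555756e-17]
-1 turn [0.3416212  0.80235621 2.20800526] x [-4.04343596e-01 -9.14607160e-01  2.77555756e-17]
[ 0.036  0.322 -0.914  1.408  0.255  1.529 -2.096]
```

Sieve released and still seated, so on to the handle. I compute an approach pose along the panel's normal.

```bash
cat >> h.py <<'E'
_y=np.radians(-23.85);_t=np.radians(40)
n=np.array([-np.sin(_t)*np.cos(_y),-np.sin(_t)*np.sin(_y),np.cos(_t)]);l=np.cross([0,0,1],n);l/=np.linalg.norm(l);s=np.cross(n,l)
G=l*-.121+s*.556+n*(-.300)
Q=Ro.from_matrix(np.c_[np.cross(s,-n),s,-n]).as_quat()
E
python3 - <<'E'
from h import *
to(G+n*.15,Q); to([.50,.1,.34],Q)
E
```

```text
from [0.4786 0.3306 0.3417] [[0.944, 0.331, 0.005], [0.331, -0.944, 0.003], [0.005, -0.001, -1.0]] shift [-0.0977  0.4229  0.0981] turn [-0.6572  0.2798 -0.7853]
from [0.4786 0.3306 0.3417] [[0.944, 0.331, 0.005], [0.331, -0.944, 0.003], [0.005, -0.001, -1.0]] shift [-0.056   0.2247  0.0011] turn [-0.6572  0.2798 -0.7853]
```

>>> jog_arm([
  [-0.056,0.225,0,-0.657,0.28,-0.785,1],
  [-0.056,0.225,0,-0.657,0.28,-0.785,1],
  [-0.056,0.225,0,-0.657,0.28,-0.785,1],
  [-0.056,0.225,0,-0.657,0.28,-0.785,1],
  [-0.056,0.225,0,-0.657,0.28,-0.785,1],
])

```text
clock: 8.68
position: [0.4971, 0.1201, 0.3373]
ee_rot: [0.899, 0.386, 0.112, 0.176]
ft_force: [0.9, 1.2, -0.1]
grip_width: 0.998
grasp_force: 0.0
```

```bash
python3 - <<'E'
from h import *
to(G+n*.15,Q); print(get_obs()["joint_pos"].round(3))
E
```

```text
from [0.4971 0.1201 0.3373] [[0.677, 0.655, 0.337], [0.733, -0.64, -0.23], [0.065, 0.402, -0.913]] shift [-0.1479  0.1225  0.1472] turn [-0.2699  0.1194 -0.3145]
[ 0.358 -0.108 -0.841  1.804  0.308  1.223 -1.325]
```

>>> jog_arm([
  [-0.148,0.122,0.147,-0.27,0.12,-0.315,0],
  [-0.148,0.122,0.147,-0.27,0.12,-0.315,0],
  [-0.148,0.122,0.147,-0.27,0.12,-0.315,0],
  [-0.148,0.122,0.147,-0.27,0.12,-0.315,0],
  [-0.148,0.122,0.147,-0.27,0.12,-0.315,0],
])

```text
clock: 9.1
position: [0.5193, -0.0697, 0.2537]
ee_rot: [0.788, 0.512, 0.187, 0.287]
ft_force: [-0.0, 0.7, 0.4]
grip_width: 0.498
grasp_force: 0.0
```

```bash
python3 - <<'E'
from h import *
to(G+n*.15,Q); print(get_obs()["joint_pos"].round(3))
E
```

```text
from [ 0.5193 -0.0697  0.2537] [[0.406, 0.7, 0.588], [0.914, -0.311, -0.26], [0.0, 0.643, -0.766]] shift [-0.0252  0.0075  0.021 ] turn [ 0.0001  0.0006 -0.0013]
[ 0.425 -0.271 -0.515  2.224  0.378  0.571 -0.792]
```

>>> jog_arm([
  [-0.025,0.0075,0.021,0,0,0,0],
  [-0.025,0.0075,0.06,0,0,0,0],
  [-0.025,0.0075,0.11,0,0,0,0],
  [-0.025,0.0075,0.11,0,0,0,0],
  [-0.025,0.0075,0.11,0,0,0,0],
])

```text
clock: 9.52
position: [0.5798, -0.1223, 0.1712]
ee_rot: [0.79, 0.511, 0.185, 0.283]
ft_force: [0.0, -0.5, 0.5]
grip_width: 0.501
grasp_force: 0.0
```

```bash
python3 - <<'E'
from h import *
to(G+n*.06,Q); print(get_obs()["joint_pos"].round(3))
a=optics.camera("scene");b=optics.camera("top")
x=cv2.resize(a["color"][110:250,110:270],(640,560));y=cv2.resize(b["color"][110:250,290:450],(640,560))
save({"color":cv2.resize(np.hstack([x,y]),(800,350),interpolation=cv2.INTER_AREA)},"k1.png")
E
```

```text
from [ 0.5798 -0.1223  0.1712] [[0.409, 0.703, 0.581], [0.912, -0.318, -0.258], [0.004, 0.636, -0.772]] shift [-0.0016  0.0018 -0.0015] turn [-0.009   0.0007 -0.0067]
[ 0.535  0.027 -0.547  2.18   0.781  0.401 -1.075]
```

View pics/k1.png

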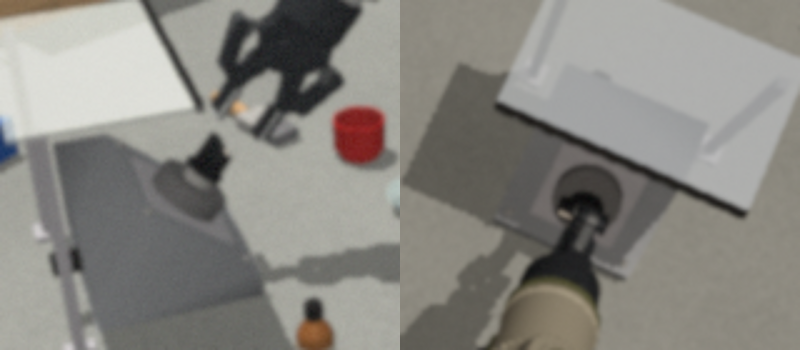

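The picture shows the open fingers straddling the line of the axis: tips at (222,105) and (260,132), bar at (208,158). I go in along the normal.

>>> jog_arm([
  [-0.001,0.001,0.01,-0.009,0,-0.006,0],
  [-0.001,0.001,0.02,-0.009,0,-0.006,0],
  [-0.001,0.001,0.03,-0.009,0,-0.006,0],
  [-0.001,0.001,0.03,-0.009,0,-0.006,0],
  [-0.001,0.001,0.03,-0.009,0,-0.006,0],
])

```text
clock: 10.03
position: [0.5987, -0.1299, 0.1546]
ee_rot: [0.786, 0.513, 0.189, 0.29]
ft_force: [0.5, 0.2, -1.0]
grip_width: 0.506
grasp_force: 0.0
```

```bash
python3 - <<'E'
from h import *
to(G+n*.012,Q); print(get_obs()["joint_pos"].round(3),get_obs()["ft_force"])
E
```

```text
from [ 0.5987 -0.1299  0.1546] [[0.403, 0.696, 0.594], [0.915, -0.307, -0.262], [-0.0, 0.649, -0.761]] shift [-0.0023 -0.0033  0.0207] turn [ 0.0078 -0.0004  0.0009]
[ 0.517  0.1   -0.526  2.162  0.964  0.379 -1.227] [ 0.49853387  0.16707652 -0.98628312]
```

>>> jog_arm([
  [-0.002,-0.003,0.01,0.008,0,0,0],
  [-0.002,-0.003,0.02,0.008,0,0,0],
  [-0.002,-0.003,0.02,0.008,0,0,0],
  [-0.002,-0.003,0.02,0.008,0,0,0],
  [-0.002,-0.003,0.02,0.008,0,0,0],
])

```text
clock: 10.45
position: [0.6078, -0.1361, 0.1376]
ee_rot: [0.787, 0.513, 0.187, 0.287]
ft_force: [-0.8, 0.2, 0.9]
grip_width: 0.5
grasp_force: 0.0
```

```bash
python3 - <<'E'
from h import *
to(G+n*.012,Q); print(get_obs()["joint_pos"].round(3),get_obs()["ft_force"])
a=optics.camera("scene");b=optics.camera("top")
x=cv2.resize(a["color"][140:220,150:230],(400,400));y=cv2.resize(b["color"][150:230,320:400],(400,400))
save({"color":np.hstack([x,y])},"k2.png")
E
```

```text
from [ 0.6078 -0.1361  0.1376] [[0.404, 0.701, 0.588], [0.915, -0.309, -0.259], [0.0, 0.643, -0.766]] shift [-0.0003 -0.0005  0.0006] turn [ 0.     -0.0006  0.0006]
[ 0.505  0.153 -0.506  2.148  1.048  0.369 -1.293] [-0.83301449  0.21900347  0.85625916]
```

View pics/k2.png

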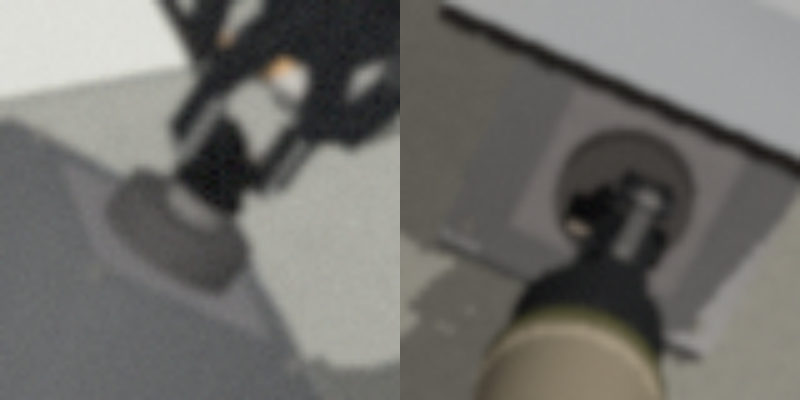

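```bash
python3 - <<'E'
from h import *
for nm in("top","scene"):
    c=np.load(nm+".npz")
    def pr(X):
        x=c["K"]@(c["R"]@X+c["t"]);return x[:2]/x[2]
    col=c["color"].astype(int).max(2); print(nm,"G",pr(G).round(1))
    for a in(-.028,.028):
        for b in(-.006,.006): print(a,b,[pr(G+l*a+s*b+n*k).round(1).tolist() for k in(.013,-.017)])
    u,v=pr(G).round().astype(int)
    print("cols",u-18,"rows",v-12)
    print("\n".join("".join("#" if q<45 else "+" if q<65 else "." for q in r) for r in col[v-14:v+16,u-20:u+20]))
E
```

```text
top G [362.6 195.9]
-0.028 -0.006 [[351.4, 195.4], [352.9, 190.8]]
-0.028 0.006 [[353.2, 191.7], [354.7, 187.2]]
0.028 -0.006 [[370.8, 204.1], [371.9, 199.3]]
0.028 0.006 [[372.8, 200.4], [373.8, 195.7]]
cols 345 rows 184
...........+++..++...+..+..++.+++.......
..........+++++.++....++.+....++++......
..........+++++++++.++.+..+..+..+++.....
..........++++.+++++++.+.+.+++..+++.....
..........+++.+++++++++++.+..++.+++.....
..........++++++########++++++++.++.....
..........+++#+###########+++.++.++.....
.........++################++..++.+.....
.........++#################++++++......
.........++#################+++.+.......
.........+##################++++++......
.........++++###############++...+......
..............+##############+++++......
...............+#############++++.......
................+#############++........
................##############++........
............++++##############+.........
..............++##############+.........
................++###########+..........
.................++++########...........
......................+++###+...........
.................
[... 1105 characters left out ...]
...
...............+#######+................
...............#########................
..............##########+...............
...........++############+..............
...........##############+..............
..........+##############...............
...........+############+...............
.............###########................
.............++########.................
...............+######+.................
................+#####+.................
.................++###+.................
...................+#+..................
....................+...................
........................................
........................................
........................................
```

The left view shows the bar between the tips (185,150) and (265,185). In the first images the predicted bar outline matches to within 1–2 px, so I close on it.

>>> jog_arm([
  [0.001,0,0,0,0,0,-0.3],
  [0.001,0,0,0,0,0,-0.6],
  [0.001,0,0,0,0,0,-0.8],
  [0.001,0,0,0,0,0,-1],
  [0.001,0,0,0,0,0,-1],
], grip_force=25)

```text
clock: 10.97
position: [0.6076, -0.135, 0.136]
ee_rot: [0.788, 0.513, 0.186, 0.286]
ft_force: [-9.0, 3.2, 3.3]
grip_width: 0.135
grasp_force: 29.7
```

>>> jog_arm([
  [0,0,0,0,0,0,-1],
  [0,0,0,0,0,0,-1],
  [0,0,0,0,0,0,-1],
])

```text
clock: 11.22
position: [0.6076, -0.135, 0.136]
ee_rot: [0.788, 0.513, 0.186, 0.286]
ft_force: [-9.2, 3.1, 3.8]
grip_width: 0.135
grasp_force: 29.7
```

```bash
cat >> h.py <<'E'
def st():
    o=get_obs();R=Ro.from_quat(o["ee_rot"]);d=np.array(o["position"])-G
    y=R.as_matrix()[:,1]
    print("l,s,n mm",(np.array([d@l,d@s,d@n])*1e3).round(2),"F l,s,n",np.array([o["ft_force"]@l,o["ft_force"]@s,o["ft_force"]@n]).round(1),"T",(o["torque"]@n).round(2),"ang",np.arctan2(-y@l,y@s).round(3),np.arctan2(y@l,y@s).round(3),"tilt",np.arccos(-R.as_matrix()[:,2]@n).round(3),"grip",o["grip_width"].round(3),o["grasp_force"].round(1),"j",o["joint_pos"].round(2))
E
python3 -c "
from h import *
st()"
```

```text
Traceback (most recent call last):
  File "h.py", line 32, in st
    print("l,s,n mm",(np.array([d@l,d@s,d@n])*1e3).round(2),"F l,s,n",np.array([o["ft_force"]@l,o["ft_force"]@s,o["ft_force"]@n]).round(1),"T",(o["torque"]@n).round(2),"ang",np.arctan2(-y@l,y@s).round(3),np.arctan2(y@l,y@s).round(3),"tilt",np.arccos(-R.as_matrix()[:,2]@n).round(3),"grip",o["grip_width"].round(3),o["grasp_force"].round(1),"j",o["joint_pos"].round(2))
                                                                                                                                                                                                                                                                                                 ^^^^^^^^^^^^^^^^^^^^^
AttributeError: 'float' object has no attribute 'round'
```

>>> jog_arm([
  [0,-0.001,0,0,0,0,-1],
  [0,-0.001,0,0,0,0,-1],
  [0,-0.001,0.003,0,0,0,-1],
  [0,-0.001,0.006,0,0,0,-1],
  [0,-0.001,0.006,0,0,0,-1],
], grip_force=60)

```text
clock: 11.63
position: [0.611, -0.1365, 0.1312]
ee_rot: [0.787, 0.513, 0.186, 0.286]
ft_force: [-8.8, 3.2, 7.8]
grip_width: 0.128
grasp_force: 64.7
```

```bash
sed -i 's/o\["grip_width"\].round(3),o\["grasp_force"\].round(1)/o["grip_width"],o["grasp_force"]/; s/np.arctan2(y@l,y@s).round(3)/""/; s/np.arctan2(-y@l,y@s).round(3)/round(float(np.arctan2(-y@l,y@s)),3)/' h.py
python3 -c "
from h import *
st()"
```

```text
l,s,n mm [-1.17 -1.33  5.8 ] F l,s,n [ 0.7 -2.1 12. ] T -0.05 ang 0.001  tilt 0.001 grip 0.1277308380197356 64.69243884086609 j [ 0.49  0.17 -0.5   2.14  1.09  0.37 -1.33]
```

>>> jog_arm([
  [0,0,0.002,0,0,0,-1],
  [0,0,0.004,0,0,0,-1],
  [0,0,0.006,0,0,0,-1],
  [0,0,0.006,0,0,0,-1],
])

```text
clock: 11.97
position: [0.6138, -0.1373, 0.1282]
ee_rot: [0.787, 0.513, 0.186, 0.287]
ft_force: [-46.0, 14.8, 41.4]
grip_width: 0.131
grasp_force: 72.1
```

```bash
python3 -c "
from h import *
st()"
```

```text
l,s,n mm [-1.6  -1.07  1.66] F l,s,n [  5.1 -10.2  62.6] T -0.09 ang 0.002  tilt 0.001 grip 0.1314199662895707 72.08605885505676 j [ 0.49  0.18 -0.49  2.14  1.12  0.37 -1.35]
```

>>> jog_arm([
  [0,-0.0005,-0.0013,0,0,0,-1],
  [0,-0.0005,-0.0013,0,0,0.08,-1],
  [0,-0.0005,-0.0013,0,0,0.16,-1],
  [0,-0.0005,-0.0013,0,0,0.2,-1],
  [0,-0.0005,-0.0013,0,0,0.2,-1],
])

```text
clock: 12.38
position: [0.6134, -0.1375, 0.1284]
ee_rot: [0.835, 0.431, 0.215, 0.267]
ft_force: [-19.1, 4.8, 18.0]
grip_width: 0.126
grasp_force: 66.8
```

```bash
python3 -c "
from h import *
st()"
```

```text
l,s,n mm [-1.26 -1.07  2.01] F l,s,n [ 3.4 -3.3 26.2] T -0.09 ang -0.202  tilt 0.0 grip 0.12637722239369886 66.83510899543762 j [ 0.47  0.18 -0.48  2.14  1.11  0.36 -1.55]
```

>>> jog_arm([
  [0,0,0,0,0,0.1,-1],
  [0,0,0,0,0,0.2,-1],
  [0,0,0,0,0,0.3,-1],
  [0,0,0,0,0,0.4,-1],
  [0,0,0,0,0,0.4,-1],
])

```text
clock: 12.8
position: [0.6136, -0.1379, 0.1287]
ee_rot: [0.904, 0.254, 0.264, 0.218]
ft_force: [-17.7, 4.8, 17.6]
grip_width: 0.132
grasp_force: 66.6
```

```bash
python3 -c "
from h import *
st()"
```

```text
l,s,n mm [-0.94 -0.66  2.02] F l,s,n [ 2.8 -2.6 25.1] T -0.05 ang -0.606  tilt 0.001 grip 0.13248884552776832 66.6172456741333 j [ 0.44  0.18 -0.44  2.14  1.1   0.36 -1.95]
```

>>> jog_arm([
  [0,0,0,0,0,0.1,-1],
  [0,0,0,0,0,0.2,-1],
  [0,0,0,0,0,0.3,-1],
  [0,0,0,0,0,0.4,-1],
  [0,0,0,0,0,0.4,-1],
])

```text
clock: 13.22
position: [0.6136, -0.1383, 0.1289]
ee_rot: [0.937, 0.069, 0.302, 0.162]
ft_force: [-17.8, 3.9, 18.7]
grip_width: 0.128
grasp_force: 66.6
```

```bash
python3 -c "
from h import *
st()"
```

```text
l,s,n mm [-0.59 -0.37  2.04] F l,s,n [ 3.6 -1.7 25.9] T -0.05 ang -1.006  tilt 0.002 grip 0.12775889532889312 66.5792191028595 j [ 0.41  0.17 -0.41  2.14  1.09  0.36 -2.34]
```

Joint 7 nears its limit at a handle angle of about 1.0 rad. The handle stays pressed when released half-way, so I let go, back out, flip the gripper half a turn and regrip.

>>> jog_arm([
  [0,0,-0.0005,0,0,0,-0.5],
  [0,0,-0.0005,0,0,0,0],
  [0,0,-0.0005,0,0,0,0],
  [0,0,-0.0005,0,0,0,0],
  [0,0,-0.001,0,0,0,0],
])

```text
clock: 13.63
position: [0.6129, -0.1377, 0.1278]
ee_rot: [0.937, 0.073, 0.301, 0.162]
ft_force: [-0.1, -0.0, 0.1]
grip_width: 0.498
grasp_force: 0.0
```

>>> jog_arm([
  [0,0,-0.02,0,0,0,0],
  [0,0,-0.04,0,0,0,0],
  [0,0,-0.06,0,0,0,0],
  [0,0,-0.06,0,0,0,0],
  [0,0,-0.06,0,0,0,0],
])

```text
clock: 14.05
position: [0.578, -0.1223, 0.175]
ee_rot: [0.937, 0.073, 0.302, 0.162]
ft_force: [0.7, -0.2, 0.2]
grip_width: 0.498
grasp_force: 0.0
```

>>> jog_arm([
  [0,0,0,0,0,-0.12,0],
  [0,0,0,0,0,-0.24,0],
  [0,0,0,0,0,-0.36,0],
  [0,0,0,0,0,-0.48,0],
  [0,0,0,0,0,-0.6,0],
])

```text
clock: 14.47
position: [0.5777, -0.1225, 0.1729]
ee_rot: [0.873, 0.349, 0.238, 0.244]
ft_force: [-0.1, 0.6, 0.1]
grip_width: 0.499
grasp_force: 0.0
```

>>> jog_arm([
  [0,0,0,0,0,-0.12,0],
  [0,0,0,0,0,-0.24,0],
  [0,0,0,0,0,-0.36,0],
  [0,0,0,0,0,-0.48,0],
  [0,0,0,0,0,-0.6,0],
])

```text
clock: 14.88
position: [0.5777, -0.1225, 0.1728]
ee_rot: [0.731, 0.591, 0.156, 0.303]
ft_force: [-0.3, 0.3, 0.6]
grip_width: 0.501
grasp_force: 0.0
```

```bash
python3 -c "
from h import *
st()"
```

```text
l,s,n mm [-0.59 -2.2  60.89] F l,s,n [-0.1  0.1  0.7] T -0.01 ang 0.206  tilt 0.003 grip 0.5013741136186558 0.0 j [ 0.48  0.01 -0.49  2.19  0.78  0.39 -0.87]
```

>>> jog_arm([
  [0,0,0,0,0,-0.12,0],
  [0,0,0,0,0,-0.24,0],
  [0,0,0,0,0,-0.36,0],
  [0,0,0,0,0,-0.48,0],
  [0,0,0,0,0,-0.6,0],
])

```text
clock: 15.3
position: [0.5777, -0.1224, 0.1728]
ee_rot: [0.523, 0.781, 0.059, 0.336]
ft_force: [-0.8, 0.2, -0.5]
grip_width: 0.5
grasp_force: 0.0
```

>>> jog_arm([
  [0,0,0,0,0,-0.12,0],
  [0,0,0,0,0,-0.24,0],
  [0,0,0,0,0,-0.36,0],
  [0,0,0,0,0,-0.48,0],
  [0,0,0,0,0,-0.6,0],
])

```text
clock: 15.72
position: [0.5778, -0.1225, 0.1729]
ee_rot: [0.269, 0.901, -0.043, 0.338]
ft_force: [-0.4, -0.5, 1.4]
grip_width: 0.5
grasp_force: 0.0
```

>>> jog_arm([
  [0,0,0,0,0,-0.12,0],
  [0,0,0,0,0,-0.24,0],
  [0,0,0,0,0,-0.36,0],
  [0,0,0,0,0,-0.48,0],
  [0,0,0,0,0,-0.6,0],
])

```text
clock: 16.13
position: [0.5778, -0.1225, 0.1728]
ee_rot: [-0.009, 0.94, -0.141, 0.31]
ft_force: [-0.1, 0.9, 0.7]
grip_width: 0.502
grasp_force: 0.0
```

```bash
cat >> h.py <<'E'
def at(ang,dl=0,ds=0,dn=.012):
    y=s*np.cos(ang)-l*np.sin(ang);to(G+l*dl+s*ds+n*dn,Ro.from_matrix(np.c_[np.cross(y,-n),y,-n]).as_quat())
E
python3 -c "
from h import *
st(); at(2.14,-.0008,-.0007,.035);at(2.14,-.0008,-.0007,.002)
b=optics.camera('top');a=optics.camera('scene')
x=cv2.resize(a['color'][120:220,150:250],(400,400));y=cv2.resize(b['color'][150:230,320:400],(400,400))
save({'color':np.hstack([x,y])},'k3.png')
"
```

```text
l,s,n mm [-0.57 -2.16 60.91] F l,s,n [-0.7  0.1  0.8] T -0.03 ang 2.006  tilt 0.002 grip 0.5020871604706442 0.0 j [ 0.49  0.02 -0.5   2.19  0.78  0.39  0.93]
from [ 0.5778 -0.1225  0.1728] [[-0.807, 0.071, 0.586], [-0.104, 0.96, -0.259], [-0.581, -0.27, -0.768]] shift [-0.0015 -0.0004  0.0259] turn [ 0.0011 -0.0022 -0.134 ]
from [ 0.5778 -0.1225  0.1728] [[-0.807, 0.071, 0.586], [-0.104, 0.96, -0.259], [-0.581, -0.27, -0.768]] shift [-0.0016 -0.0005  0.0589] turn [ 0.0011 -0.0022 -0.134 ]
```

View pics/k3.png

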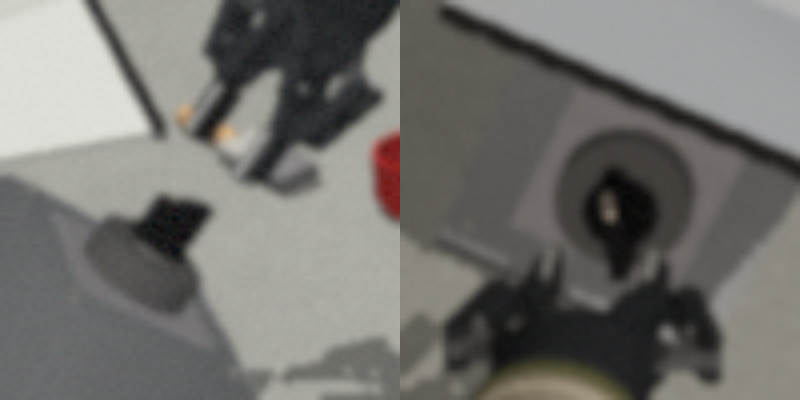

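The picture shows the handle still pressed in and turned about 1 rad, with its white mark at (610,210). The open gripper lines up with it, so I regrip.

>>> jog_arm([
  [-0.001,0,0.006,0,-0.002,-0.07,0],
  [-0.002,0,0.015,0,-0.002,-0.134,0],
  [-0.002,0,0.025,0,-0.002,-0.134,0],
  [-0.002,0,0.035,0,-0.002,-0.134,0],
  [-0.002,0,0.045,0,-0.002,-0.134,0],
])

```text
clock: 16.65
position: [0.606, -0.1339, 0.1396]
ee_rot: [-0.067, 0.937, -0.16, 0.302]
ft_force: [-0.0, 0.1, 0.4]
grip_width: 0.502
grasp_force: 0.0
```

```bash
python3 -c "
from h import *
st(); at(2.14,-.0008,-.0007,.003)"
```

```text
l,s,n mm [-1.58 -0.2  15.83] F l,s,n [-0.1  0.3  0.4] T 0.0 ang 2.129  tilt 0.001 grip 0.5015795193713881 0.0 j [ 0.47  0.14 -0.47  2.15  1.02  0.37  0.85]
from [ 0.606  -0.1339  0.1396] [[-0.808, -0.029, 0.588], [-0.222, 0.94, -0.259], [-0.546, -0.34, -0.766]] shift [ 0.0008 -0.0004  0.0128] turn [ 0.001   0.0005 -0.0108]
```

>>> jog_arm([
  [0.0008,0,0.006,0,0,-0.01,0],
  [0.0008,0,0.012,0,0,-0.01,0],
  [0.0008,0,0.012,0,0,-0.01,0],
  [0.0008,0,0.012,0,0,-0.01,-0.6],
  [0.0008,0,0.012,0,0,-0.01,-1],
], grip_force=30)

```text
clock: 17.07
position: [0.6121, -0.1368, 0.131]
ee_rot: [-0.073, 0.937, -0.162, 0.302]
ft_force: [-0.3, 0.5, 0.1]
grip_width: 0.225
grasp_force: 0.0
```

>>> jog_arm([
  [0,0,0,0,0,0,-1],
  [0,0,0,0,0,0,-1],
  [0,0,0,0,0,0,-1],
  [0,0,0,0,0,0,-1],
])

```text
clock: 17.4
position: [0.6121, -0.1371, 0.1315]
ee_rot: [-0.074, 0.937, -0.162, 0.302]
ft_force: [-1.5, -0.7, 1.9]
grip_width: 0.135
grasp_force: 33.8
```

```bash
python3 -c "
from h import *
st()"
```

```text
l,s,n mm [-1.07 -0.16  5.21] F l,s,n [1.2 0.4 2.2] T -0.08 ang 2.144  tilt 0.001 grip 0.1346849956082807 33.77082288265228 j [ 0.46  0.17 -0.46  2.14  1.08  0.36  0.82]
```

>>> jog_arm([
  [0,0,0,0,0,0,-1],
  [0,0,0,0,0,0,-1],
  [0,0,0.001,0,0,0,-1],
  [0,0,0.002,0,0,0,-1],
  [0,0,0.002,0,0,0,-1],
], grip_force=60)

```text
clock: 17.82
position: [0.6132, -0.1375, 0.1303]
ee_rot: [-0.074, 0.937, -0.163, 0.302]
ft_force: [-13.8, 2.2, 12.1]
grip_width: 0.128
grasp_force: 65.4
```

```bash
python3 -c "
from h import *
st()"
```

```text
l,s,n mm [-1.15 -0.06  3.56] F l,s,n [ 3.6 -2.5 18. ] T -0.02 ang 2.144  tilt 0.002 grip 0.12838146497157646 65.44710874557495 j [ 0.45  0.17 -0.45  2.14  1.09  0.36  0.81]
```

>>> jog_arm([
  [0,0,0.0006,0,0,0.1,-1],
  [0,0,0.0006,0,0,0.2,-1],
  [0,0,0.0006,0,0,0.3,-1],
  [0,0,0.0006,0,0,0.4,-1],
  [0,0,0.0006,0,0,0.4,-1],
])

```text
clock: 18.23
position: [0.6133, -0.1382, 0.1305]
ee_rot: [0.117, 0.932, -0.099, 0.329]
ft_force: [-23.0, 4.2, 22.6]
grip_width: 0.125
grasp_force: 67.1
```

>>> jog_arm([
  [0,0,0,0,0,0.08,-1],
  [0,0,0,0,0,0.14,-1],
  [0,0,0,0,0,0.16,-1],
  [0,0,0,0,0,0.16,-1],
])

```text
clock: 18.57
position: [0.6133, -0.1384, 0.1305]
ee_rot: [0.189, 0.92, -0.074, 0.335]
ft_force: [-23.7, 2.7, 21.8]
grip_width: 0.124
grasp_force: 67.2
```

```bash
python3 -c "
from h import *
st()"
```

```text
l,s,n mm [-0.34  0.42  3.44] F l,s,n [ 7.1 -3.4 31.4] T -0.04 ang 1.583  tilt 0.003 grip 0.12409532097530163 67.22181558609009 j [ 0.41  0.17 -0.41  2.14  1.08  0.35  0.25]
```

>>> jog_arm([
  [0,0,-0.002,0,0,0,-1],
  [0,0,-0.004,0,0,0,-1],
  [0,0,-0.006,0,0,0,-1],
  [0,0,-0.008,0,0,0,-1],
  [0,0,-0.01,0,0,0,-1],
])

```text
clock: 18.98
position: [0.6076, -0.136, 0.1376]
ee_rot: [0.188, 0.92, -0.073, 0.335]
ft_force: [-7.6, -2.0, 6.5]
grip_width: 0.127
grasp_force: 64.0
```

```bash
python3 -c "
from h import *
st()"
```

```text
l,s,n mm [-0.27  0.23 12.84] F l,s,n [ 4.9 -0.5  9. ] T 0.02 ang 1.584  tilt 0.002 grip 0.1272739754087585 63.98750066757202 j [ 0.42  0.14 -0.42  2.15  1.03  0.36  0.29]
```

Sprung out to almost the full travel. One millimetre more, then open and retreat.

>>> jog_arm([
  [0,0,-0.001,0,0,0,-1],
  [0,0,-0.0015,0,0,0,-1],
  [0,0,-0.0015,0,0,0,0],
  [0,0,-0.0015,0,0,0,0],
  [0,0,-0.0015,0,0,0,0],
])

```text
clock: 19.4
position: [0.6071, -0.1341, 0.138]
ee_rot: [0.187, 0.921, -0.072, 0.335]
ft_force: [0.1, 0.3, 0.6]
grip_width: 0.5
grasp_force: 0.0
```

>>> jog_arm([
  [0,0,0,0,0,0,0],
  [0,0,-0.02,0,0,0,0],
  [0,0,-0.05,0,0,0,0],
  [0,0,-0.08,0,0,0,0],
  [0,0,-0.12,0,0,0,0],
])

```text
clock: 19.82
position: [0.5352, -0.1028, 0.229]
ee_rot: [0.188, 0.921, -0.072, 0.333]
ft_force: [0.3, -0.9, 0.3]
grip_width: 0.505
grasp_force: 0.0
```

>>> jog_arm([
  [0,0,0,0,0,0,0],
  [0,0,0,0,0,0,0],
  [0,0,0,0,0,0,0],
])

```text
clock: 20.07
position: [0.5363, -0.1036, 0.23]
ee_rot: [0.187, 0.921, -0.073, 0.335]
ft_force: [-0.5, -0.1, -1.1]
grip_width: 0.5
grasp_force: 0.0
```

```bash
python3 -c "
from h import *
st()
grey('scene',.478,.3286,.224,.007)
b=optics.camera('top');a=optics.camera('scene')
w=cloud(a)[140:215,140:240].reshape(-1,3);col=a['color'][140:215,140:240].reshape(-1,3).max(1)
d=w-G;m=(col<55)&(np.hypot(d@l,d@s)<.035)&(abs(d@n)<.04);P=np.c_[d@l,d@s,d@n][m];print(len(P),np.percentile(P,[3,50,97],axis=0).round(4).tolist())
x=cv2.resize(a['color'][120:220,150:250],(400,400));y=cv2.resize(b['color'][150:230,320:400],(400,400))
save({'color':np.hstack([x,y])},'k4.png')
"
```

```text
l,s,n mm [ -1.08  -0.35 133.94] F l,s,n [ 0.3 -1.  -0.6] T -0.02 ang 1.585  tilt 0.002 grip 0.49997694711092544 0.0 j [ 0.45 -0.19 -0.47  2.22  0.45  0.49  0.8 ]
scene 261 [0.4802 0.3302 0.0302] [0.2175 0.2219 0.2256]
230 [[-0.0185, -0.0224, -0.0186], [-0.0054, 0.0018, -0.0051], [-0.0015, 0.0243, 0.0107]]
```

View pics/k4.png

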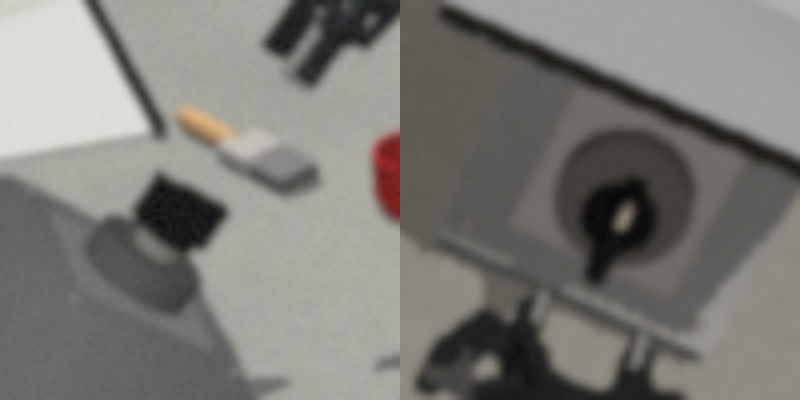

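The picture shows the bar up the slope and sprung out: its outer face is at the same height as at the start, and the stem shows at (150,245). The gripper is clear and the sieve is still seated, so I hand in.

```bash
python3 -c "
from workcell import workorder
print(workorder.hand_in())"
```

```text
the job is handed in; nothing more can be done
None
```

The job is handed in: the loose sieve sits level and fully home on the stack, and the isolator handle is turned to on and sprung back out. It took about 20 s of the 59 s, and no verdict was returned.

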